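Reverse the spindle parts for refitting

TASK

The four spindle parts stand in the wooden rack in the order they came off the gem polisher. Move them all to the black rack in the reverse order, ready for refitting: the one nearest the robot goes to the bay farthest from the robot, and so on, one part standing upright and flat in each bay. Do not disturb the glass bead jar between the racks.

Things in the scene. Friction and masses are not known exactly. Their poses are not given: they have to be found in the camera images.
- hex_nut: steel hexagonal lap nut, 42 mm across the flats (48.5 mm over the corners), 42 mm tall, dark bore on top, about 0.3 kg. Origin: centre of its underside; z up. Its flats face along its own x axis and every 60 degrees from it. Starts standing upright on its own cork pad in a bay of the wooden rack.
- sleeve: plain round steel spacer sleeve (open tube), 34 mm outside diameter, 23 mm bore, 52 mm tall, about 0.2 kg. Origin: centre of its underside; z up. Starts standing upright on its own cork pad in a bay of the wooden rack.
- flange_collar: round steel flanged collar: flange 52 mm diameter and 8 mm thick at the bottom, hub 34 mm diameter above it, 48 mm tall overall, dark bore on top, about 0.3 kg. Origin: centre of its underside; z up. Starts standing upright on its own cork pad in a bay of the wooden rack.
- bar_cap: round steel cap, 44 mm diameter and 38 mm tall with two dark bands, and on top of it a grip bar 40 mm long (own x), 10 mm thick (own y), 12 mm high; 50 mm tall overall, about 0.3 kg. Origin: centre of its underside; z up. Starts standing upright on its own cork pad in a bay of the wooden rack.
- pad_hex_nut: fixed cork pad, 68 mm diameter, 3 mm thick, on the floor of the wooden rack's bay where the hexagonal nut stands at the start (within 4 mm of its centre); stays there and so shows where that part came from. Origin: centre of the pad's underside, at the bay's centre. The wooden rack has the size and shape of the black one and runs roughly the same way.
- pad_sleeve: fixed cork pad, 68 mm diameter, 3 mm thick, on the floor of the wooden rack's bay where the sleeve stands at the start (within 4 mm of its centre); stays there and so shows where that part came from. Origin: centre of the pad's underside, at the bay's centre. The wooden rack has the size and shape of the black one and runs roughly the same way.
- pad_flange_collar: fixed cork pad, 68 mm diameter, 3 mm thick, on the floor of the wooden rack's bay where the flanged collar stands at the start (within 4 mm of its centre); stays there and so shows where that part came from. Origin: centre of the pad's underside, at the bay's centre. The wooden rack has the size and shape of the black one and runs roughly the same way.
- pad_bar_cap: fixed cork pad, 68 mm diameter, 3 mm thick, on the floor of the wooden rack's bay where the cap with the bar stands at the start (within 4 mm of its centre); stays there and so shows where that part came from. Origin: centre of the pad's underside, at the bay's centre. The wooden rack has the size and shape of the black one and runs roughly the same way.
- new_rack: fixed rack with black plastic floor and aluminium walls, left or right of the wooden one: tray 308 mm long (own x, pointing roughly away from the robot), 80 mm wide (own y), four bays 72 x 72 mm inside. Origin: centre of its underside; z up. Floors 4 mm above it; walls 4 mm thick, 6 mm high over the floor, dividers 5 mm. Bay centres at x = -114 (nearest the robot), -38, +38, +114 mm (farthest), y = 0.
- bead_jar: clear glass jar of coloured beads with an aluminium lid, 57 mm diameter, 75 mm tall, loose, standing between the racks. Origin: centre of its underside; z up. Must be left as it stands.
Things that resemble listed ones, but are neither listed nor needed, are in the scene too. What is shaped like the pad_bar_cap but purple or yellow is not meant. Leave any yellow look-alike of the bar_cap alone.

How it is judged:
By the outcome, as a careful person would: the job done as asked, in the order asked, and still so for the second after the job is handed in, with the robot touching nothing.
It also fails if it takes over 112 s, if anything falls off the work surface, if the arm or the gripper's body presses on something with over 40 N, if the wrist force passes 120 N, or if a joint passes its speed limit or range.

ROBOT

A 7-joint arm with a two-finger parallel gripper is mounted at the origin on the work surface. World frame = base frame: x ahead of the robot, y to its left, z up, the work surface at z = 0. Lengths are in m, angles in rad, forces in N, time in s.
With the tool pointing down it reaches from about 0.425 to 0.925 m from the base axis. Payload 6.8 kg.
Tool frame: the origin (TCP) lies at the very end of the fingers, on their centre line; the grasp point (between the pads) lies r.pinch_z behind it (r.pinch_z is the distance from the TCP to the grasp point, in m); z points along the fingers, y is the line along which they close (so a half turn about z gives the same grasp; the last joint's range is limited). The gripper opens to 85 mm and grips with 20 to 120 N. Pads are 22 mm wide; open, the fingers measure 114 mm over their backs; the gripper's body (76 mm by 85 mm) begins 54 mm behind the grasp point. The pads swing forward as they close: fully open they stand 13 mm farther back than shut.
Start: joints at [-1.33, 0.477, 0.022, 1.555, -0.011, 1.109, -0.083], TCP at [0.231, 0.634, 0.231] pointing down, gripper open.
Joint ranges: [-2.96, 2.96], [-0.34, 2.1], [-1.41, 1.46], [0.24, 2.44], [-1.37, 4.51], [0.17, 1.92], [-2.96, 2.96]. Speed limits (rad/s): [2.39, 2.39, 3.14, 3.14, 3.14, 3.14, 3.14].

INTERFACE

Orientations are given as a rotation vector (axis times angle).
In Python, from bench import status, grab_frame, camera_model, r gives the robot as it stands. The module is installed in compiled form; this text tells all that it offers.
- The arm moves only by the shell command python3 -m creep 'ROWS' [FORCE]. ROWS is text: rows parted by semicolons, each of 7 numbers parted by spaces: the turn, a rotation vector about the tool's x, y, z in rad, then the shift along the tool's x, y, z in mm, then the opening, from -1 (shut) to 1 (fully open). In form: rx ry rz tx ty tz fingers; .... A call has 1 to 10 rows; each row is the pose to reach, as a shift and turn from the pose commanded when the call began, along the tool's axes at that moment; what a row does not reach only later rows make up. A row lasts 1/8 s, in which the tool goes at most 62.5 mm and 10.7 degrees, less where a joint would pass 70% of its speed; a pose out of reach is approached as far as the arm can. A call with a gripper value outside its range is refused whole. The fingers move at their own pace and stop on an object; FORCE is the grip in N (left out, the last holds). Time passes only in rows, so rows that repeat a pose let the fingers close. It gives the time, the measured TCP pose, the force, the opening and the grip force at its end, in the units of the state.
- status.get_obs(): the state, without advancing time (a new reading comes with each control period).
- grab_frame(name): name is "scene" or "top" or "wrist"; returns (picture, depth): 420x560x3 uint8, red, green, blue; 420x560 float32, m along the optical axis (not along the pixel's ray), 0 where there is no reading.
- camera_model(name): a dict with "K" (3x3 intrinsics, pixels), "rvec" (rotation vector, rad) and "tvec" (3), from world to camera coordinates, as OpenCV has them. Camera axes: x right, y down, z forward; pixel columns grow to the right and rows downward; lengths in m; the calibration is good to about 2 mm. A picture is of the moment at which its call begins: read the wrist's pose just before it. camera_model takes no time and is no camera call; for the wrist camera it gives the pose at the moment of the call.
- r.hand_in(): hands the job in; it is judged then, once.
The state is a dict: "clock": time; "joints": joint angles; "qvel": joint speeds; "tau": joint torques, N m; "tcp_pos": TCP position; "orientation": TCP orientation; "contact_force": force on the tool from outside, world axes, zero at the start; "moment": the same for the moment, N m; "grip_width": finger opening in m; "gripper_force": force on a finger pad.
Only numpy, scipy, OpenCV 4.12 (cv2) and the standard library are available. Lean on these libraries where they do the work, as an engineer would, in place of code of your own. Each camera call takes 0.05 s, during which the arm holds its last target. There are 200 camera calls.

## Working session

There is one attempt and no reset: what is moved stays moved. The work goes in short steps, Python scripts to look and compute and a shell command to move; the robot and the scene stay as the last step left them, time stands still between calls to the robot, and variables do not carry over. Pictures are saved under pics/ and viewed, at most 14 in all, crops included, and the job is handed in when it is done.

```bash
mkdir -p pics; cat > h.py <<'E'
import numpy as np, cv2
from bench import status, grab_frame, camera_model, r
from scipy.spatial.transform import Rotation as R
def snap(n,f,crop=None,s=1):
    m=camera_model(n); p,d=grab_frame(n)
    np.savez('pics/'+f+'.npz',p=p,d=d,K=m['K'],rv=m['rvec'],tv=m['tvec'])
    q=p[:,:,::-1]
    if crop: q=q[crop[1]:crop[3],crop[0]:crop[2]]
    q=cv2.resize(q,None,fx=s,fy=s,interpolation=cv2.INTER_CUBIC); cv2.imwrite('pics/'+f+'.png',q)
def px(f,u,v,z=None):
    a=np.load('pics/'+f+'.npz'); K=a['K']; Rm=R.from_rotvec(np.ravel(a['rv'])).as_matrix(); t=np.ravel(a['tv'])
    ray=np.linalg.inv(K)@[u,v,1]
    if z is None: return Rm.T@(ray*a['d'][int(round(v)),int(round(u))]-t)
    o=-Rm.T@t; w=Rm.T@ray; return o+w*(z-o[2])/w[2]
def cloud(f):
    a=np.load('pics/'+f+'.npz'); K=a['K']; Rm=R.from_rotvec(np.ravel(a['rv'])).as_matrix(); t=np.ravel(a['tv'])
    d=a['d']; v,u=np.mgrid[:d.shape[0],:d.shape[1]]
    P=np.stack([(u-K[0,2])/K[0,0]*d,(v-K[1,2])/K[1,1]*d,d],-1)
    return (P-t)@Rm, d>0, a['p']
E
python3 - <<'E'
from h import *
o=status.get_obs()
print({k:np.round(v,3) for k,v in o.items()}, r.pinch_z)
print(R.from_rotvec(o['orientation']).as_matrix().round(3))
snap('top','top0',None,1.4); snap('scene','scene0',None,1.4)
E
```

```text
{'clock': np.float64(0.0), 'joints': array([-1.33 ,  0.478,  0.022,  1.556, -0.012,  1.109, -0.083]), 'qvel': array([-0.001,  0.   ,  0.   ,  0.   ,  0.   , -0.001, -0.002]), 'tau': array([-2.0000e-03, -5.9644e+01,  1.6070e+00, -2.8120e+01,  1.2000e-02,
        9.0000e-03, -0.0000e+00]), 'tcp_pos': array([0.231, 0.634, 0.23 ]), 'orientation': array([-5.450e-01, -3.094e+00,  3.000e-03]), 'contact_force': array([-0.233,  0.156,  0.398]), 'moment': array([ 0.033, -0.012,  0.02 ]), 'gripper_force': np.float64(0.0), 'grip_width': np.float64(0.085)} 0.0187
[[-0.94   0.342 -0.   ]
 [ 0.342  0.94  -0.002]
 [-0.    -0.002 -1.   ]]
```

View pics/top0.png

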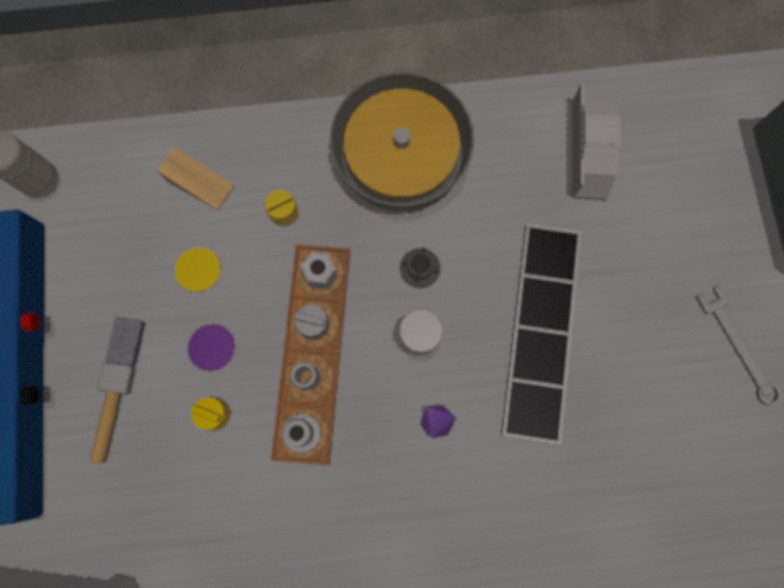

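View pics/scene0.png

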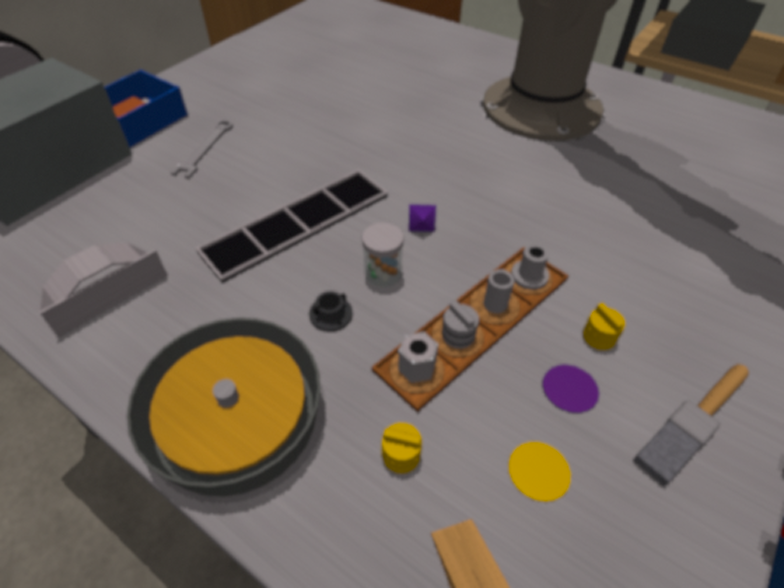

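Top view (784x588 scale): in the wooden rack, nearest first, are the flange collar (300,433), sleeve (304,376), bar cap (311,321) and hex nut (319,268). The black rack runs from (534,410) near to (553,252) far, and the jar is at (420,332).
Could be mistaken: yellow caps at (208,413) and (280,206), and yellow and purple discs at (197,269) and (211,347). I choose the steel parts inside the wooden rack.

```bash
python3 - <<'E'
from h import *
P,ok,img=cloud('top0')
print('res mm/px', np.linalg.norm(P[230,220]-P[230,221])*1000)
g=img.astype(int)
# parts: above 25mm in regions
for n,(u,v,h) in dict(collar=(300,433,.05),sleeve=(304,376,.055),cap=(311,321,.05),nut=(319,268,.045),jar=(420,332,.07),blackcup=(420,265,.03)).items():
    u/=1.4;v/=1.4
    V,U=np.mgrid[:420,:560]; w=(abs(U-u)<20)&(abs(V-v)<20)&ok
    zt=P[...,2][w].max(); m=w&(P[...,2]>zt-.01)&(np.linalg.norm(P[...,:2]-px('top0',u,v,zt)[:2],axis=-1)<.04)
    xy=P[...,:2][m].astype(np.float32); c,rad=cv2.minEnclosingCircle(xy)
    print(n,'zmax',zt.round(3),'mean',xy.mean(0).round(4),'circ',np.round(c,4),round(rad,4),m.sum())
# racks corners z=.01
for n,cs in dict(new=[(503,436),(561,442),(580,232),(527,225)],wood=[(272,460),(330,464),(351,248),(296,246)]).items():
    Q=np.array([px('top0',a/1.4,b/1.4,.010)[:2] for a,b in cs]); print(n,Q.round(4).tolist())
    near=(Q[0]+Q[1])/2;far=(Q[2]+Q[3])/2;d=far-near
    print(' c',Q.mean(0).round(4),'len',np.linalg.norm(d).round(4),'yaw deg',np.degrees(np.arctan2(d[1],d[0])).round(2))
# new rack by dark floor threshold
V,U=np.mgrid[:420,:560]
m=((img.max(2)<60)&(U>355)&(U<418)&(V>155)&(V<320)).astype(np.uint8)
n,l,s,c=cv2.connectedComponentsWithStats(m)
for i in range(1,n):
    if s[i,4]>200: print('bay',s[i],c[i].round(1),px('top0',*c[i],.004).round(4))
snap('top','top1',(180,160,300,340),3.3)
E
```

```text
res mm/px 3.5543802481345628
collar zmax 0.061 mean [0.4398 0.1846] circ [0.44   0.1849] 0.0168 260
sleeve zmax 0.061 mean [0.5137 0.1698] circ [0.5139 0.1701] 0.0169 155
cap zmax 0.059 mean [0.5884 0.156 ] circ [0.589  0.1556] 0.0202 113
nut zmax 0.052 mean [0.66   0.1388] circ [0.6604 0.1392] 0.0242 405
jar zmax 0.078 mean [0.5522 0.0088] circ [0.5529 0.0086] 0.0285 734
blackcup zmax 0.032 mean [ 0.6549 -0.0043] circ [ 0.6549 -0.0052] 0.0243 291
new [[0.4045, -0.0897], [0.3877, -0.1672], [0.6804, -0.2449], [0.7, -0.1694]]
 c [ 0.5431 -0.1678] len 0.3044 yaw deg -14.98
wood [[0.4085, 0.2269], [0.3944, 0.149], [0.6945, 0.091], [0.7067, 0.1706]]
 c [0.551  0.1594] len 0.3046 yaw deg -10.81
bay [ 376  164   36   35 1053] [393.4 181. ] [ 0.6548 -0.1987  0.004 ]
bay [ 372  199   36   37 1099] [389.6 217. ] [ 0.5812 -0.1788  0.004 ]
bay [ 367  236   38   38 1151] [385.7 254.4] [ 0.5075 -0.1589  0.004 ]
bay [ 363  274   38   39 1199] [381.7 293. ] [ 0.4341 -0.1391  0.004 ]
```

View pics/top1.png

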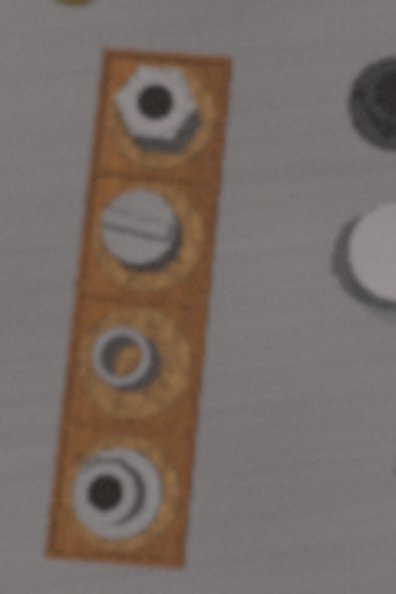

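The crop (3.3x) confirms the four steel parts in the wooden rack. The nut's corners point left/right and the bar lies nearly across the rack. The dark-floor fit gives the black bays.

```bash
cat >> h.py <<'E'
def to(x,y,z,yaw):
    """delta in tool axes to put TCP at xyz, tool down, tool y (closing) line at world angle yaw deg (mod 180)"""
    o=status.get_obs(); A=R.from_rotvec(o['orientation']); p=o['tcp_pos']; a=np.radians(yaw)
    best=None
    for s in (0,np.pi):
        yv=np.array([np.cos(a+s),np.sin(a+s),0]); zv=np.array([0,0,-1.]); M=np.stack([np.cross(yv,zv),yv,zv],1)
        d=(A.inv()*R.from_matrix(M)).as_rotvec()
        if best is None or np.linalg.norm(d)<np.linalg.norm(best): best=d
    print('rot',best.round(3),'shift mm',(A.inv().apply(np.array([x,y,z])-p)*1000).round(1),'| tcp',p.round(4),'t',round(float(o['clock']),1),'w',round(float(o['grip_width']),4),'F',o['contact_force'].round(1),'j',o['joints'].round(2))
E
python3 - <<'E'
from h import *
P,ok,img=cloud('top0')
for n,c,r0,z0,z1 in (('nut',(.6604,.1392),.03,.044,.056),('bar',(.589,.1556),.025,.0525,.065)):
    m=ok&(np.linalg.norm(P[...,:2]-c,axis=-1)<r0)&(P[...,2]>z0)&(P[...,2]<z1)
    xy=P[m][:,:2].astype(np.float32)*1000
    if n=='bar': print(n,m.sum(),cv2.minAreaRect(xy))
    else:
        for a in range(0,60,5):
            ws=[np.ptp(xy@[np.cos(np.radians(a+k)),np.sin(np.radians(a+k))]) for k in(0,60,120)]
            print(a,np.round(ws,1))
to(.44,.185,.2,79)
E
```

```text
0 [45.2 44.8 45.5]
5 [46.2 45.1 46.6]
10 [47.  45.5 47.3]
15 [47.5 45.6 47.7]
20 [47.7 45.4 47.7]
25 [47.5 44.9 47.3]
30 [46.9 44.6 46.6]
35 [46.  44.1 45.6]
40 [44.7 43.4 44.3]
45 [43.2 42.3 42.8]
50 [43.2 42.3 42.4]
55 [44.1 44.1 43.9]
bar 108 ((588.8413696289062, 155.63925170898438), (39.37354278564453, 10.086549758911133), 69.34379577636719)
rot [-0.001 -0.    -0.157] shift mm [-350.3 -350.3   31.1] | tcp [0.2306 0.6339 0.2306] t 0.1 w 0.0852 F [ 0.8 -0.1 -0.7] j [-1.33  0.48  0.02  1.56 -0.01  1.11 -0.08]
```

```bash
python3 -m creep '0 0 -0.05 -30 -30 3 1; 0 0 -0.1 -70 -70 6 1; 0 0 -0.157 -112 -112 10 1; 0 0 -0.157 -155 -155 14 1; 0 0 -0.157 -198 -198 18 1; 0 0 -0.157 -240 -240 22 1; 0 0 -0.157 -280 -280 25 1; 0 0 -0.157 -320 -320 28 1; 0 0 -0.157 -350 -350 31 1; 0 0 -0.157 -350 -350 31 1' 45
python3 - <<'E'
from h import *
to(.44,.185,.2,79)
snap('wrist','w1',None,1.4)
E
```

```text
clock: 1.4
tcp_pos: [0.441, 0.1821, 0.2001]
orientation: [-0.311, -3.126, 0.002]
contact_force: [-1.4, 0.9, -0.2]
grip_width: 0.0855
gripper_force: 0.0
rot [-0.001  0.    -0.006] shift mm [1.5 2.6 0.1] | tcp [0.441  0.1821 0.2001] t 1.4 w 0.0855 F [-1.4  0.9 -0.2] j [-0.69  0.19  0.19  2.06 -0.04  0.9   0.9 ]
```

View pics/w1.png

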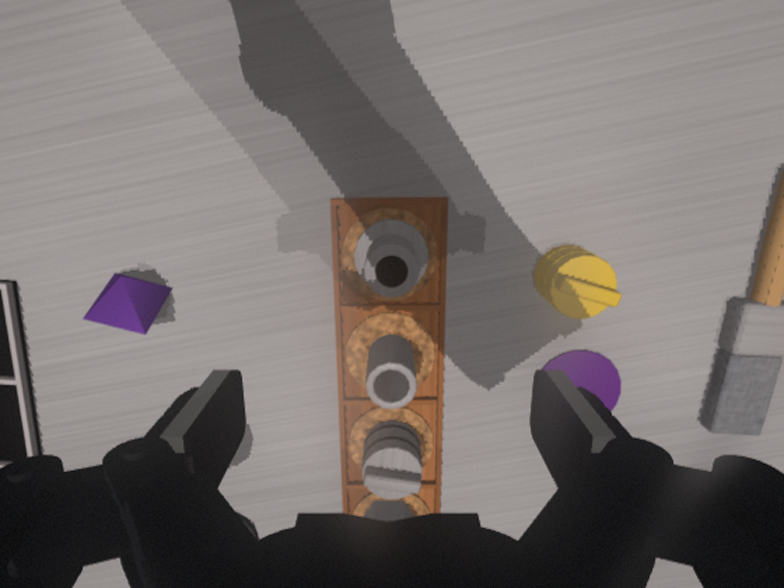

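Wrist view (784x588): the collar bore is at (391,271), the sleeve top at (391,384) and the bar cap at (392,480), all in line with the fingers. I'll cross-check the positions.

```bash
python3 - <<'E'
from h import *
P,ok,img=cloud('w1')
for n,c,r0,z0,z1 in (('collar',(.44,.185),.03,.045,.065),('sleeve',(.514,.17),.03,.05,.07),('bar',(.589,.156),.03,.05,.065)):
    m=ok&(np.linalg.norm(P[...,:2]-c,axis=-1)<r0)&(P[...,2]>z0)&(P[...,2]<z1)
    xy=P[m][:,:2].astype(np.float32)
    print(n,m.sum(),np.median(P[m][:,2]).round(4),[np.round(q,4) for q in cv2.minEnclosingCircle(xy)])
print(px('w1',391/1.4,271/1.4,.055))
to(.44,.185,.021,79)
E
```

```text
collar 1237 0.0558 [array([0.4411, 0.1836]), np.float64(0.0171)]
sleeve 753 0.059 [array([0.5151, 0.1687]), np.float64(0.0172)]
bar 518 0.0571 [array([0.59  , 0.1549]), np.float64(0.0203)]
[0.44129756 0.18430466 0.055     ]
rot [-0.    -0.    -0.003] shift mm [  0.3   0.5 179.2] | tcp [0.4403 0.1845 0.2002] t 1.4 w 0.0854 F [-0.7  0.9  0.2] j [-0.69  0.19  0.19  2.06 -0.04  0.9   0.89]
```

```bash
python3 -m creep '0 0 0 0 0 40 1; 0 0 0 0 0 90 1; 0 0 0 0 0 135 1; 0 0 0 0 0 165 1; 0 0 0 0 0 178 1; 0 0 0 0 0 178 1; 0 0 0 0 0 178 -1; 0 0 0 0 0 178 -1; 0 0 0 0 0 178 -1; 0 0 0 0 0 178 -1' 45
python3 -m creep '0 0 0 0 0 0 -1; 0 0 0 0 0 0 -1; 0 0 0 0 0 0 -1; 0 0 0 0 0 -10 -1; 0 0 0 0 0 -40 -1;0 0 0 0 0 -90 -1;0 0 0 0 0 -130 -1; 0 0 0 0 0 -130 -1'
python3 - <<'E'
from h import *
to(.655,-.199,.152,75)
E
```

```text
clock: 2.7
tcp_pos: [0.4403, 0.1857, 0.0232]
orientation: [0.301, 3.126, 0.001]
contact_force: [-1.8, -2.2, 8.0]
grip_width: 0.0325
gripper_force: 44.0
clock: 3.7
tcp_pos: [0.4417, 0.1868, 0.1554]
orientation: [0.301, 3.122, 0.007]
contact_force: [-0.2, -0.0, -3.5]
grip_width: 0.0323
gripper_force: 45.4
rot [0.005 0.004 0.07 ] shift mm [-282.9 -338.     3.1] | tcp [0.4417 0.1868 0.1554] t 3.7 w 0.0323 F [-0.2 -0.  -3.5] j [-0.7   0.25  0.19  2.1  -0.07  0.79  0.92]
```

```bash
python3 -m creep '0 0 0.01 -15 -18 0 -1; 0 0 0.02 -45 -54 0 -1; 0 0 0.03 -82 -98 0 -1; 0 0 0.04 -122 -146 0 -1; 0 0 0.05 -162 -194 0 -1; 0 0 0.06 -200 -239 0 -1; 0 0 0.07 -236 -282 0 -1; 0 0 0.07 -264 -315 0 -1; 0 0 0.07 -281 -335 0 -1; 0 0 0.07 -284 -338 0 -1'
python3 -m creep '0 0 0 0 0 0 -1; 0 0 0 0 0 0 -1'
python3 - <<'E'
from h import *
snap('wrist','w2',None,1.4)
to(.655,-.199,.04,75)
E
```

```text
clock: 4.95
tcp_pos: [0.6532, -0.2023, 0.1501]
orientation: [-0.415, -3.111, 0.002]
contact_force: [0.3, -0.0, -2.1]
grip_width: 0.0323
gripper_force: 45.5
clock: 5.2
tcp_pos: [0.6538, -0.1981, 0.1516]
orientation: [-0.407, -3.114, -0.002]
contact_force: [0.3, 0.3, -3.1]
grip_width: 0.0323
gripper_force: 45.5
rot [ 0.001 -0.001  0.002] shift mm [ -1.2  -0.5 112. ] | tcp [ 0.654  -0.1983  0.152 ] t 5.2 w 0.0322 F [ 0.6 -0.  -3.4] j [-0.02  0.58  0.32  1.62 -0.21  0.97  1.69]
```

View pics/w2.png

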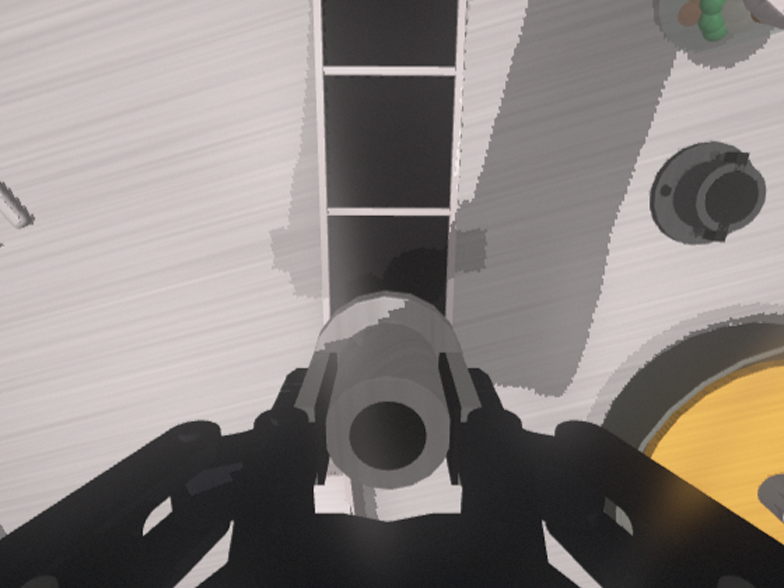

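The collar is held upright over the far bay, with dividers at (388,212) and (390,71).

```bash
python3 - <<'E'
from h import *
print(px('w2',388,212,.01) if 0 else px('w2',388/1.4,212/1.4,.01),'expect .6183 -.1892'); print(px('w2',390/1.4,71/1.4,.01),'expect .544 -.169')
E
python3 -m creep '0 0 0 0 0 20 -1; 0 0 0 0 0 55 -1; 0 0 0 0 0 90 -1; 0 0 0 0 0 112 -1; 0 0 0 0 0 122 -1; 0 0 0 0 0 126 -1; 0 0 0 0 0 129 -1; 0 0 0 0 0 130 -1; 0 0 0 0 0 130 -1'
python3 -c "
from h import *
to(.655,-.199,.02,75)"
```

```text
[ 0.6186409  -0.18806685  0.01      ] expect .6183 -.1892
[ 0.54559321 -0.16755003  0.01      ] expect .544 -.169
clock: 6.38
tcp_pos: [0.6547, -0.2002, 0.0229]
orientation: [0.41, 3.114, -0.0]
contact_force: [-0.3, 0.0, -3.4]
grip_width: 0.0322
gripper_force: 45.5
rot [ 0.     0.001 -0.   ] shift mm [0.  1.3 2.9] | tcp [ 0.6547 -0.2002  0.0229] t 6.4 w 0.0322 F [-0.3  0.  -3.4] j [ 0.02  0.74  0.27  1.68 -0.26  0.76  1.73]
```

```bash
python3 -m creep '0 0 0 0 0 1 -1; 0 0 0 0 0 2 -1; 0 0 0 0 0 3 -1; 0 0 0 0 0 3 -1'
python3 -m creep '0 0 0 0 0 0 0.5; 0 0 0 0 0 0 1; 0 0 0 0 0 0 1; 0 0 0 0 0 0 1;0 0 0 0 0 -20 1; 0 0 0 0 0 -70 1; 0 0 0 0 0 -120 1; 0 0 0 0 0 -160 1; 0 0 0 0 0 -160 1'
python3 - <<'E'
from h import *
snap('wrist','w3',None,1)
to(.515,.169,.18,79)
E
```

```text
clock: 6.88
tcp_pos: [0.6544, -0.2001, 0.0203]
orientation: [0.41, 3.115, 0.001]
contact_force: [-2.8, 1.9, 5.6]
grip_width: 0.0323
gripper_force: 46.3
clock: 8.0
tcp_pos: [0.6568, -0.2013, 0.1851]
orientation: [0.41, 3.106, -0.001]
contact_force: [0.1, 0.4, -0.2]
grip_width: 0.0855
gripper_force: 0.0
rot [ 0.     0.005 -0.07 ] shift mm [231.4 320.6   1.5] | tcp [ 0.6555 -0.2006  0.1824] t 8.1 w 0.0854 F [-0.5  0.3 -0.6] j [-0.02  0.55  0.33  1.6  -0.2   1.02  1.68]
```

View pics/w3.png

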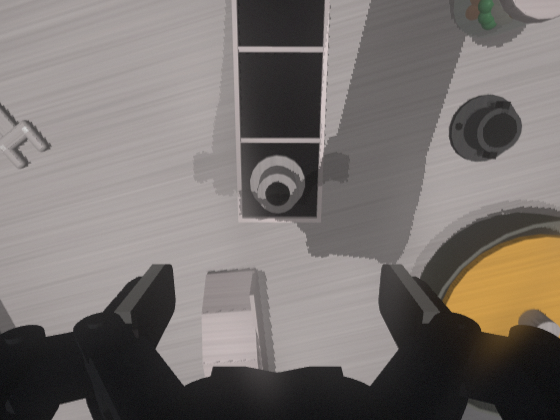

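The collar stands flat in the far bay at (278,183). Next is the sleeve.

```bash
python3 -m creep '0 0 -0.01 15 20 0 1; 0 0 -0.02 45 62 0 1; 0 0 -0.04 78 108 0 1; 0 0 -0.06 112 155 0 1; 0 0 -0.07 146 202 0 1; 0 0 -0.07 180 249 0 1; 0 0 -0.07 208 288 0 1; 0 0 -0.07 226 313 0 1; 0 0 -0.07 231 320 0 1; 0 0 -0.07 231 320 0 1'
python3 -m creep '0 0 0 0 0 0 1; 0 0 0 0 0 0 1'
python3 - <<'E'
from h import *
snap('wrist','w4')
P,ok,img=cloud('w4')
for n,c,r0,z0,z1 in (('sleeve',(.515,.169),.03,.05,.07),('bar',(.589,.156),.03,.05,.065)):
    m=ok&(np.linalg.norm(P[...,:2]-c,axis=-1)<r0)&(P[...,2]>z0)&(P[...,2]<z1)
    print(n,m.sum(),[np.round(q,4) for q in cv2.minEnclosingCircle(P[m][:,:2].astype(np.float32))])
to(.515,.169,.02,79)
E
```

```text
clock: 9.3
tcp_pos: [0.5139, 0.1682, 0.1789]
orientation: [-0.301, -3.127, 0.001]
contact_force: [-0.2, -0.1, 0.4]
grip_width: 0.0851
gripper_force: 0.0
clock: 9.55
tcp_pos: [0.5145, 0.1673, 0.1793]
orientation: [0.305, 3.127, -0.001]
contact_force: [-1.0, -0.1, 0.3]
grip_width: 0.0852
gripper_force: 0.0
sleeve 890 [array([0.5152, 0.1689]), np.float64(0.017)]
bar 631 [array([0.5906, 0.1544]), np.float64(0.0202)]
rot [-0.     0.    -0.002] shift mm [ -0.3   1.6 159.2] | tcp [0.5144 0.1675 0.1792] t 9.6 w 0.0857 F [ 0.2 -0.9 -0.3] j [-0.62  0.32  0.24  1.94 -0.09  0.89  1.04]
```

```bash
python3 -m creep '0 0 0 0 1 30 1; 0 0 0 0 1 80 1; 0 0 0 0 1 120 1; 0 0 0 0 1 148 1; 0 0 0 0 1 158 1; 0 0 0 0 1 158 1; 0 0 0 0 1 158 -1; 0 0 0 0 1 158 -1; 0 0 0 0 1 158 -1; 0 0 0 0 1 158 -1' 45
python3 -m creep '0 0 0 0 0 0 -1; 0 0 0 0 0 0 -1; 0 0 0 0 0 0 -1; 0 0 0 0 0 -10 -1; 0 0 0 0 0 -40 -1;0 0 0 0 0 -90 -1;0 0 0 0 0 -135 -1; 0 0 0 0 0 -135 -1;0 0 0 0 0 -135 -1'
python3 - <<'E'
from h import *
to(.5815,-.179,.155,75)
E
```

```text
clock: 10.85
tcp_pos: [0.5147, 0.1699, 0.0222]
orientation: [0.301, 3.126, 0.001]
contact_force: [-1.9, -0.5, 5.7]
grip_width: 0.0328
gripper_force: 44.2
clock: 11.98
tcp_pos: [0.5135, 0.1696, 0.1559]
orientation: [-0.3, -3.126, 0.0]
contact_force: [-0.5, 0.1, -3.2]
grip_width: 0.0328
gripper_force: 45.1
rot [-0.    -0.001  0.07 ] shift mm [-133.2 -329.2    0.9] | tcp [0.5135 0.1696 0.1559] t 12.0 w 0.0328 F [-0.5  0.1 -3.2] j [-0.63  0.35  0.24  1.96 -0.11  0.84  1.05]
```

```bash
python3 -m creep '0 0 0.01 -8 -20 0 -1; 0 0 0.02 -25 -62 0 -1; 0 0 0.03 -44 -108 0 -1; 0 0 0.04 -64 -157 0 -1; 0 0 0.05 -84 -206 0 -1; 0 0 0.06 -103 -254 0 -1; 0 0 0.07 -120 -295 0 -1; 0 0 0.07 -130 -320 0 -1; 0 0 0.07 -133 -329 0 -1; 0 0 0.07 -133 -329 0 -1'
python3 -m creep '0 0 0 0 0 0 -1; 0 0 0 0 0 0 -1'
python3 - <<'E'
from h import *
to(.5815,-.179,.019,75)
E
```

```text
clock: 13.22
tcp_pos: [0.5811, -0.179, 0.1553]
orientation: [-0.412, -3.112, -0.0]
contact_force: [-0.1, 0.9, -2.2]
grip_width: 0.0328
gripper_force: 45.1
clock: 13.48
tcp_pos: [0.5821, -0.177, 0.1562]
orientation: [-0.407, -3.115, -0.001]
contact_force: [0.7, 0.9, -1.1]
grip_width: 0.0329
gripper_force: 45.1
rot [ 0.001 -0.     0.002] shift mm [  0.   -2.2 137.2] | tcp [ 0.5821 -0.177   0.1562] t 13.5 w 0.0329 F [ 0.7  0.9 -1.1] j [-0.06  0.46  0.34  1.81 -0.19  0.9   1.68]
```

```bash
python3 -m creep '0 0 0 0 -1 20 -1; 0 0 0 0 -1 60 -1; 0 0 0 0 -1 100 -1; 0 0 0 0 -1 122 -1; 0 0 0 0 -1 130 -1; 0 0 0 0 -1 133 -1; 0 0 0 0 -1 135 -1; 0 0 0 0 -1 136 -1; 0 0 0 0 -1 137 -1; 0 0 0 0 -1 137 -1'
python3 -c "
from h import *
to(.5815,-.179,.019,75)"
```

```text
clock: 14.72
tcp_pos: [0.5819, -0.1795, 0.0195]
orientation: [0.41, 3.114, 0.0]
contact_force: [-1.0, 0.0, -2.2]
grip_width: 0.0323
gripper_force: 45.1
rot [ 0.  0. -0.] shift mm [0.5 0.4 0.5] | tcp [ 0.5819 -0.1795  0.0195] t 14.7 w 0.0323 F [-1.   0.  -2.2] j [-0.    0.65  0.27  1.88 -0.27  0.65  1.74]
```

```bash
python3 -m creep '0 0 0 0 0 0.7 -1; 0 0 0 0 0 1.5 -1; 0 0 0 0 0 1.5 -1'
python3 -m creep '0 0 0 0 0 0 0.5; 0 0 0 0 0 0 1; 0 0 0 0 0 0 1; 0 0 0 0 0 0 1;0 0 0 0 0 -20 1; 0 0 0 0 0 -70 1; 0 0 0 0 0 -120 1; 0 0 0 0 0 -160 1; 0 0 0 0 0 -160 1;0 0 0 0 0 -160 1'
python3 - <<'E'
from h import *
to(.5903,.155,.18,79)
E
```

```text
clock: 15.1
tcp_pos: [0.582, -0.1796, 0.0192]
orientation: [0.41, 3.114, 0.001]
contact_force: [-4.3, 1.4, 11.5]
grip_width: 0.0329
gripper_force: 46.4
clock: 16.35
tcp_pos: [0.5816, -0.1793, 0.1782]
orientation: [0.41, 3.114, 0.0]
contact_force: [0.2, -0.5, -1.0]
grip_width: 0.0853
gripper_force: 0.0
rot [ 0.    0.   -0.07] shift mm [ 78.1 325.2  -1.7] | tcp [ 0.5816 -0.1793  0.1782] t 16.4 w 0.0853 F [ 0.2 -0.5 -1. ] j [-0.07  0.44  0.36  1.79 -0.18  0.94  1.67]
```

```bash
python3 -m creep '0 0 -0.01 5 20 0 1; 0 0 -0.02 15 62 0 1; 0 0 -0.04 26 108 0 1; 0 0 -0.06 37 155 0 1; 0 0 -0.07 49 203 0 1; 0 0 -0.07 61 251 0 1; 0 0 -0.07 71 292 0 1; 0 0 -0.07 77 318 0 1; 0 0 -0.07 78 325 0 1; 0 0 -0.07 78 325 0 1'
python3 -m creep '0 0 0 0 0 0 1; 0 0 0 0 0 0 1'
python3 - <<'E'
from h import *
snap('wrist','w5',None,1)
P,ok,img=cloud('w5')
for n,c,r0,z0,z1 in (('bar',(.59,.155),.03,.05,.065),('nut',(.661,.139),.03,.045,.056)):
    m=ok&(np.linalg.norm(P[...,:2]-c,axis=-1)<r0)&(P[...,2]>z0)&(P[...,2]<z1)
    q=P[m][:,:2].astype(np.float32)
    print(n,m.sum(),[np.round(q,4) for q in cv2.minEnclosingCircle(q)],cv2.minAreaRect(q*1000))
to(.5905,.1545,.018,79)
E
```

```text
clock: 17.6
tcp_pos: [0.59, 0.1546, 0.1771]
orientation: [-0.3, -3.126, 0.001]
contact_force: [0.2, 0.2, -0.6]
grip_width: 0.0852
gripper_force: 0.0
clock: 17.85
tcp_pos: [0.5907, 0.153, 0.1778]
orientation: [0.304, 3.127, -0.001]
contact_force: [-0.3, -0.7, -0.8]
grip_width: 0.0853
gripper_force: 0.0
bar 680 [array([0.5907, 0.1543]), np.float64(0.02)] ((590.4234008789062, 154.47476196289062), (39.638023376464844, 10.57716178894043), 68.82555389404297)
nut 1937 [array([0.6623, 0.1378]), np.float64(0.0244)] ((662.573974609375, 137.54965209960938), (47.46162033081055, 43.057621002197266), 78.17115783691406)
rot [-0.     0.    -0.002] shift mm [  0.4   1.2 159.9] | tcp [0.5907 0.1533 0.1779] t 17.9 w 0.0853 F [ 0.2  0.5 -0.3] j [-0.56  0.43  0.27  1.78 -0.14  0.94  1.14]
```

View pics/w5.png

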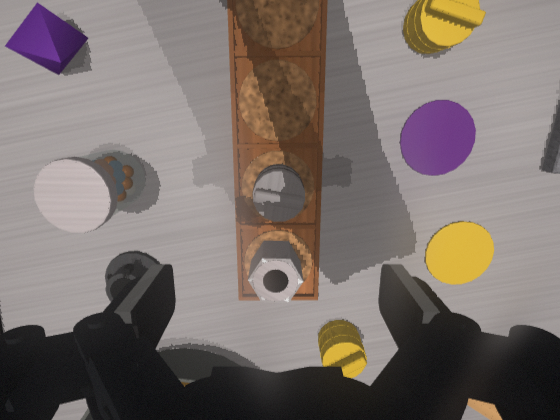

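The steel bar cap is at (278,194) and the nut at (275,280), with its corners pointing left/right. Both cork bays behind are empty. Next I grasp the cap body.

```bash
python3 -m creep '0 0 0 0 1 30 1; 0 0 0 0 1 80 1; 0 0 0 0 1 120 1; 0 0 0 0 1 148 1; 0 0 0 0 1 158 1; 0 0 0 0 1 158 1; 0 0 0 0 1 158 -1; 0 0 0 0 1 158 -1; 0 0 0 0 1 158 -1; 0 0 0 0 1 158 -1' 45
python3 -m creep '0 0 0 0 0 0 -1; 0 0 0 0 0 0 -1; 0 0 0 0 0 0 -1; 0 0 0 0 0 -10 -1; 0 0 0 0 0 -40 -1;0 0 0 0 0 -90 -1;0 0 0 0 0 -135 -1; 0 0 0 0 0 -135 -1;0 0 0 0 0 -135 -1'
python3 - <<'E'
from h import *
to(.508,-.159,.155,75)
E
```

```text
clock: 19.15
tcp_pos: [0.5915, 0.1555, 0.0212]
orientation: [0.301, 3.126, 0.001]
contact_force: [-1.7, -0.6, 6.7]
grip_width: 0.0424
gripper_force: 45.1
clock: 20.27
tcp_pos: [0.5899, 0.1555, 0.1542]
orientation: [-0.3, -3.126, 0.001]
contact_force: [-0.8, 0.1, -4.6]
grip_width: 0.0424
gripper_force: 46.7
rot [-0.    -0.001  0.07 ] shift mm [  20.5 -324.3   -0.6] | tcp [0.5899 0.1555 0.1542] t 20.3 w 0.0424 F [-0.8  0.1 -4.6] j [-0.56  0.46  0.26  1.8  -0.15  0.9   1.15]
```

```bash
python3 -m creep '0 0 0.01 1 -20 0 -1; 0 0 0.02 4 -62 0 -1; 0 0 0.03 7 -108 0 -1; 0 0 0.04 10 -157 0 -1; 0 0 0.05 13 -206 0 -1; 0 0 0.06 16 -253 0 -1; 0 0 0.07 19 -292 0 -1; 0 0 0.07 20 -317 0 -1; 0 0 0.07 20 -324 0 -1; 0 0 0.07 20 -324 0 -1'
python3 -m creep '0 0 0 0 0 0 -1; 0 0 0 0 0 0 -1'
python3 - <<'E'
from h import *
to(.508,-.159,.0185,75)
E
```

```text
clock: 21.52
tcp_pos: [0.5086, -0.1588, 0.1541]
orientation: [-0.411, -3.113, -0.0]
contact_force: [0.7, 1.1, -3.1]
grip_width: 0.0423
gripper_force: 46.6
clock: 21.78
tcp_pos: [0.5097, -0.1575, 0.1547]
orientation: [-0.407, -3.115, -0.001]
contact_force: [-0.8, -0.1, -4.2]
grip_width: 0.0424
gripper_force: 46.6
rot [ 0.    -0.     0.002] shift mm [  1.2  -2.  136.2] | tcp [ 0.5097 -0.1575  0.1547] t 21.8 w 0.0424 F [-0.8 -0.1 -4.2] j [-0.11  0.35  0.36  1.99 -0.16  0.83  1.65]
```

```bash
python3 -m creep '0 0 0 1 -1 20 -1; 0 0 0 1 -1 60 -1; 0 0 0 1 -1 100 -1; 0 0 0 1 -1 122 -1; 0 0 0 1 -1 130 -1; 0 0 0 1 -1 133 -1; 0 0 0 1 -1 135 -1; 0 0 0 1 -1 136 -1; 0 0 0 1 -1 136.5 -1; 0 0 0 1 -1 136.5 -1'
python3 -c "
from h import *
to(.508,-.159,.0185,75)"
```

```text
clock: 23.02
tcp_pos: [0.5083, -0.1594, 0.0185]
orientation: [0.41, 3.114, 0.0]
contact_force: [-0.3, -0.3, -3.4]
grip_width: 0.0426
gripper_force: 46.5
rot [ 0.  0. -0.] shift mm [0.4 0.3 0. ] | tcp [ 0.5083 -0.1594  0.0185] t 23.0 w 0.0426 F [-0.3 -0.3 -3.4] j [-0.03  0.57  0.27  2.06 -0.28  0.55  1.75]
```

```bash
python3 -m creep '0 0 0 0 0 0.7 -1; 0 0 0 0 0 1.5 -1; 0 0 0 0 0 1.5 -1'
python3 -m creep '0 0 0 0 0 0 0.5; 0 0 0 0 0 0 1; 0 0 0 0 0 0 1; 0 0 0 0 0 0 1;0 0 0 0 0 -20 1; 0 0 0 0 0 -70 1; 0 0 0 0 0 -120 1; 0 0 0 0 0 -160 1; 0 0 0 0 0 -160 1;0 0 0 0 0 -160 1'
python3 - <<'E'
from h import *
to(.6625,.1377,.178,108)
snap('wrist','w6')
E
```

```text
clock: 23.4
tcp_pos: [0.5083, -0.1594, 0.0181]
orientation: [0.411, 3.114, 0.001]
contact_force: [-4.9, 2.5, 13.6]
grip_width: 0.0428
gripper_force: 48.4
clock: 24.65
tcp_pos: [0.5077, -0.1591, 0.1763]
orientation: [-0.41, -3.114, -0.0]
contact_force: [0.0, -0.1, -0.4]
grip_width: 0.0853
gripper_force: 0.0
rot [ 0.    -0.001 -0.576] shift mm [-72.7 326.8  -1.7] | tcp [ 0.5077 -0.1591  0.1763] t 24.6 w 0.0853 F [ 0.  -0.1 -0.4] j [-0.13  0.32  0.38  1.97 -0.15  0.88  1.65]
```

View pics/w6.png

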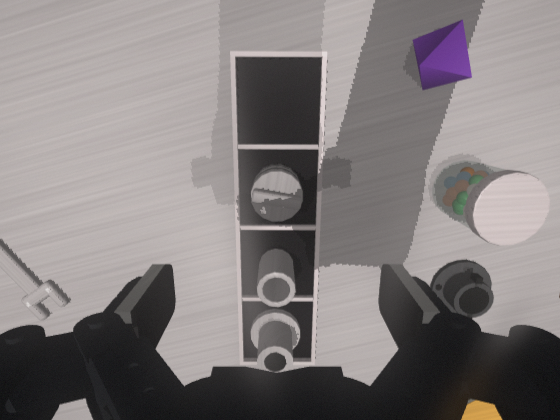

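The cap (276,195), sleeve (276,280) and collar (275,340) stand upright in their bays, and the jar (508,207) is untouched. Next is the nut.

```bash
python3 -m creep '0 0 -0.04 -5 20 0 1; 0 0 -0.12 -14 62 0 1; 0 0 -0.22 -24 108 0 1; 0 0 -0.32 -35 155 0 1; 0 0 -0.41 -46 203 0 1; 0 0 -0.49 -56 251 0 1; 0 0 -0.55 -65 292 0 1; 0 0 -0.57 -71 318 0 1; 0 0 -0.576 -73 327 0 1; 0 0 -0.576 -73 327 0 1'
python3 -m creep '0 0 0 0 0 0 1; 0 0 0 0 0 0 1'
python3 - <<'E'
from h import *
snap('wrist','w7',None,1)
P,ok,img=cloud('w7')
m=ok&(np.linalg.norm(P[...,:2]-(.6625,.1377),axis=-1)<.03)&(P[...,2]>.045)&(P[...,2]<.056)
q=P[m][:,:2].astype(np.float32)
print(m.sum(),[np.round(q,4) for q in cv2.minEnclosingCircle(q)],cv2.minAreaRect(q*1000))
for a in range(96,121,3): print(a,[np.ptp(q@[np.cos(np.radians(a+k)),np.sin(np.radians(a+k))]*1e3).round(1) for k in(0,60,120)])
to(.6625,.1377,.018,108)
E
```

```text
clock: 25.95
tcp_pos: [0.6628, 0.1381, 0.1758]
orientation: [0.493, -3.101, 0.0]
contact_force: [0.4, -0.7, 0.0]
grip_width: 0.0854
gripper_force: 0.0
clock: 26.2
tcp_pos: [0.6631, 0.1361, 0.1769]
orientation: [0.489, -3.103, 0.001]
contact_force: [-0.0, 0.2, 0.2]
grip_width: 0.0856
gripper_force: 0.0
2322 [array([0.6626, 0.1376]), np.float64(0.0243)] ((662.6014404296875, 137.78579711914062), (48.453529357910156, 41.961936950683594), 16.694744110107422)
96 [np.float64(45.3), np.float64(45.7), np.float64(45.9)]
99 [np.float64(44.5), np.float64(44.8), np.float64(45.1)]
102 [np.float64(43.5), np.float64(43.9), np.float64(44.1)]
105 [np.float64(42.4), np.float64(42.9), np.float64(43.1)]
108 [np.float64(42.3), np.float64(42.5), np.float64(42.7)]
111 [np.float64(43.3), np.float64(43.5), np.float64(43.4)]
114 [np.float64(44.4), np.float64(44.6), np.float64(44.1)]
117 [np.float64(45.3), np.float64(45.5), np.float64(45.0)]
120 [np.float64(46.1), np.float64(46.3), np.float64(45.8)]
rot [-0.    -0.    -0.001] shift mm [  0.2   1.5 159. ] | tcp [0.6632 0.1364 0.177 ] t 26.2 w 0.0852 F [-0.2 -0.3 -0.6] j [-0.42  0.53  0.18  1.61 -0.11  1.01  1.67]
```

View pics/w7.png

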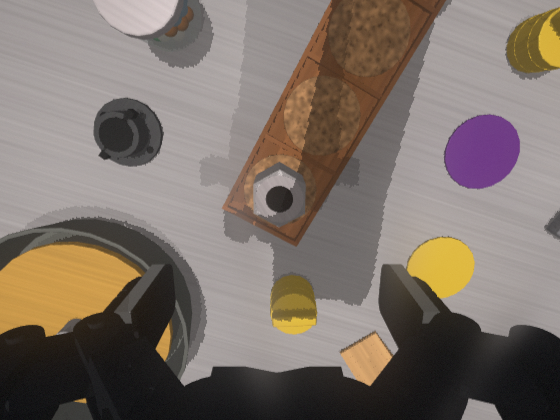

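The nut (279,197) has flats facing left/right, aligned with the fingers. I'll check clearance to the yellow cap (293,305) and the polisher before descending.

```bash
python3 - <<'E'
from h import *
P,ok,img=cloud('top0')
d=np.linalg.norm(P[...,:2]-(.6625,.1377),axis=-1)
for a,b in((.03,.07),(.07,.09),(.09,.12),(.12,.15)):
    m=ok&(d>a)&(d<b); i=P[m][:,2].argmax(); print(a,b,P[m][i].round(3))
E
python3 -m creep '0 0 0 0 1 30 1; 0 0 0 0 1 80 1; 0 0 0 0 1 120 1; 0 0 0 0 1 140 1'
```

```text
0.03 0.07 [0.597 0.155 0.049]
0.07 0.09 [0.594 0.169 0.059]
0.09 0.12 [0.753 0.061 0.058]
0.12 0.15 [0.555 0.034 0.077]
clock: 26.75
tcp_pos: [0.6616, 0.1378, 0.0347]
orientation: [0.49, -3.1, 0.001]
contact_force: [0.5, 0.7, -0.1]
grip_width: 0.0852
gripper_force: 0.0
```

```bash
python3 -m creep '0 0 0 0 0 12 1; 0 0 0 0 0 18 1; 0 0 0 0 0 18 1; 0 0 0 0 0 18 -1; 0 0 0 0 0 18 -1; 0 0 0 0 0 18 -1; 0 0 0 0 0 18 -1; 0 0 0 0 0 18 -1; 0 0 0 0 0 18 -1; 0 0 0 0 0 18 -1' 45
python3 -c "
from h import *
to(.434,-.139,.155,75)"
```

```text
clock: 28.0
tcp_pos: [0.6636, 0.1386, 0.0196]
orientation: [-0.491, 3.102, 0.0]
contact_force: [-1.3, -0.5, 5.5]
grip_width: 0.0413
gripper_force: 47.5
rot [0.    0.001 0.576] shift mm [ 304.  -193.1 -135.7] | tcp [0.6636 0.1386 0.0196] t 28.0 w 0.0413 F [-1.3 -0.5  5.5] j [-0.39  0.72  0.14  1.69 -0.14  0.74  1.7 ]
```

```bash
python3 -m creep '0 0 0 0 0 -10 -1; 0 0 0 0 0 -40 -1;0 0 0 0 0 -90 -1;0 0 0 0 0 -136 -1; 0 0 0 0 0 -136 -1;0 0 0 0 0 -136 -1'
python3 -c "
from h import *
to(.434,-.139,.155,75)"
```

```text
clock: 28.75
tcp_pos: [0.6618, 0.1384, 0.1536]
orientation: [0.491, -3.101, 0.0]
contact_force: [-0.4, 0.2, -4.6]
grip_width: 0.0413
gripper_force: 46.7
rot [-0.    -0.002  0.576] shift mm [ 302.4 -193.4   -0.7] | tcp [0.6618 0.1384 0.1536] t 28.8 w 0.0413 F [-0.4  0.2 -4.6] j [-0.42  0.56  0.17  1.63 -0.11  0.97  1.68]
```

```bash
python3 -m creep '0 0 0.03 15 -10 0 -1; 0 0 0.1 48 -31 0 -1; 0 0 0.18 88 -56 0 -1; 0 0 0.27 132 -84 0 -1; 0 0 0.36 176 -112 0 -1; 0 0 0.44 220 -140 0 -1; 0 0 0.51 258 -165 0 -1; 0 0 0.56 286 -183 0 -1; 0 0 0.576 302 -193 0 -1; 0 0 0.576 302 -193 0 -1'
python3 -m creep '0 0 0 0 0 0 -1; 0 0 0 0 0 0 -1'
python3 - <<'E'
from h import *
snap('wrist','w8',None,1)
to(.434,-.139,.017,75)
E
```

```text
clock: 30.0
tcp_pos: [0.4349, -0.1389, 0.1547]
orientation: [-0.412, -3.114, -0.0]
contact_force: [0.3, 1.1, -3.1]
grip_width: 0.0413
gripper_force: 46.5
clock: 30.25
tcp_pos: [0.4364, -0.1373, 0.1548]
orientation: [0.406, 3.115, 0.0]
contact_force: [0.3, 0.4, -3.7]
grip_width: 0.0414
gripper_force: 46.5
rot [0.    0.    0.002] shift mm [  1.8  -2.1 137.7] | tcp [ 0.4362 -0.1374  0.1547] t 30.3 w 0.0413 F [-0.  -0.1 -3.2] j [-0.17  0.23  0.39  2.16 -0.12  0.78  1.61]
```

View pics/w8.png

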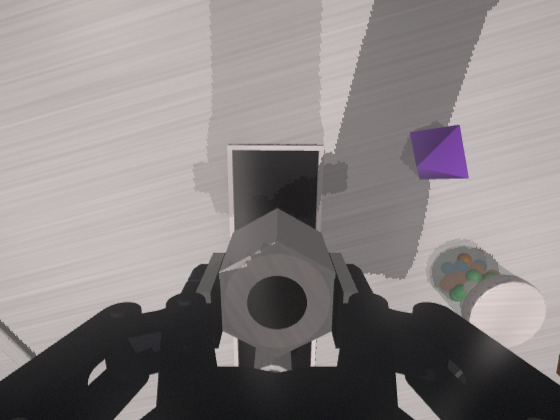

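The nut is held over the empty nearest bay, whose near wall is at row 147.

```bash
python3 -m creep '0 0 0 1 -1 20 -1; 0 0 0 1 -1 60 -1; 0 0 0 1 -1 100 -1; 0 0 0 1 -1 122 -1; 0 0 0 1 -1 130 -1; 0 0 0 1 -1 133 -1; 0 0 0 1 -1 135 -1; 0 0 0 1 -1 136 -1; 0 0 0 1 -1 137 -1; 0 0 0 1 -1 137 -1'
python3 -c "
from h import *
to(.434,-.139,.0166,75)"
```

```text
clock: 31.55
tcp_pos: [0.4343, -0.1391, 0.018]
orientation: [0.41, 3.114, 0.0]
contact_force: [-0.6, 0.4, -3.6]
grip_width: 0.0413
gripper_force: 46.4
rot [0. 0. 0.] shift mm [ 0.4 -0.   1.4] | tcp [ 0.4343 -0.1391  0.018 ] t 31.6 w 0.0413 F [-0.6  0.4 -3.6] j [-0.05  0.49  0.28  2.23 -0.3   0.45  1.77]
```

```bash
python3 -m creep '0 0 0 0 0 0.8 -1; 0 0 0 0 0 1.6 -1; 0 0 0 0 0 2.2 -1; 0 0 0 0 0 2.2 -1'
python3 -m creep '0 0 0 0 0 0 0.5; 0 0 0 0 0 0 1; 0 0 0 0 0 0 1; 0 0 0 0 0 0 1;0 0 0 0 0 -20 1; 0 0 0 0 0 -70 1; 0 0 0 0 0 -120 1; 0 0 0 0 0 -160 1; 0 0 0 0 0 -160 1;0 0 0 0 0 -160 1'
python3 -m creep '0 0 0 20 60 -10 1; 0 0 0 40 120 -20 1; 0 0 0 50 180 -30 1; 0 0 0 50 240 -40 1; 0 0 0 50 300 -40 1;0 0 0 50 300 -40 1'
python3 - <<'E'
from h import *
snap('top','top2',(160,130,430,340),2.5)
P,ok,img=cloud('top2'); c0=np.array([.5445,-.1689]); a=np.radians(-15.1); e=np.array([np.cos(a),np.sin(a)]); n=np.array([-e[1],e[0]])
for k,h in((-114,.046),(-38,.054),(38,.056),(114,.052)):
    b=c0+e*k/1000; m=ok&(np.linalg.norm(P[...,:2]-b,axis=-1)<.036)&(P[...,2]>.03)
    q=P[m]; t=q[q[:,2]>q[:,2].max()-.008][:,:2].astype(np.float32); c,rd=cv2.minEnclosingCircle(t)
    print(k,'ztop',np.percentile(q[:,2],90).round(4),'exp',h,'off',np.round(((c-b)@e*1e3,(c-b)@n*1e3),1),'r',round(rd,4))
E
```

```text
clock: 32.05
tcp_pos: [0.4343, -0.1391, 0.0165]
orientation: [0.41, 3.114, 0.001]
contact_force: [-4.8, 2.0, 13.9]
grip_width: 0.041
gripper_force: 48.8
clock: 33.3
tcp_pos: [0.4337, -0.1388, 0.175]
orientation: [-0.41, -3.114, -0.0]
contact_force: [-0.2, 0.6, -0.4]
grip_width: 0.0856
gripper_force: 0.0
clock: 34.05
tcp_pos: [0.4631, 0.1686, 0.2138]
orientation: [-0.398, -3.114, 0.0]
contact_force: [-1.2, -1.2, -0.9]
grip_width: 0.0854
gripper_force: 0.0
-114 ztop 0.0475 exp 0.046 off [-3.1  0.9] r 0.0235
-38 ztop 0.0532 exp 0.054 off [-1.9  1.1] r 0.02
38 ztop 0.0556 exp 0.056 off [-0.3  0.6] r 0.0171
114 ztop 0.053 exp 0.052 off [-1.2 -0.1] r 0.0174
```

View pics/top2.png

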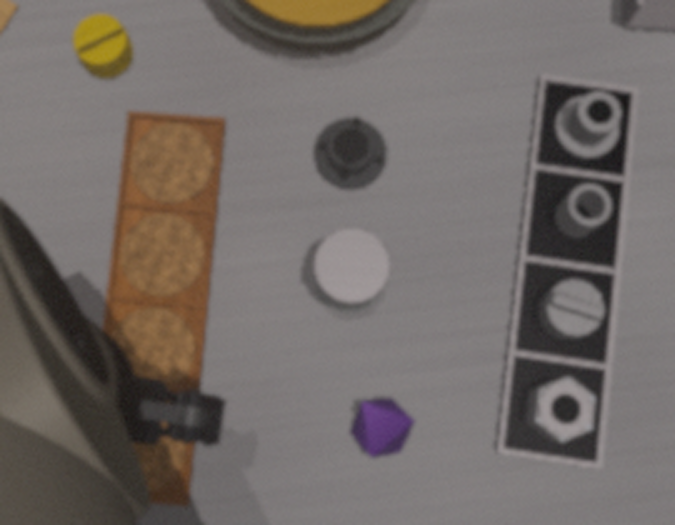

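The final view shows, far to near, the collar (588,122), sleeve (584,208), cap (576,307) and nut (565,408). All are upright and flat in the black rack, and the jar (350,266) is in place. The gripper is clear.

```bash
python3 -c "
from bench import r
print(r.hand_in())"
```

```text
the job is handed in; nothing more can be done
None
```

All four parts now stand upright and flat in the black rack in reverse order (nearest to farthest: nut, cap, sleeve, collar), the jar looks untouched in the last view, and the job was handed in at about 34 s of robot time.

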